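# Find the rattling housing and lay it in the keyed cradle

### The job

Two of the three grey closed housings are sound, but in one the steel slug inside has come loose: pick them up one at a time and shake or rock each gently lengthwise to feel which one it is. Seat that one, and only that one, fully down in the aluminium cradle with its key lug in the notch, ready to be opened. Set each sound housing you tried back down upright where it stood, and leave everything else alone.

Things in the scene. Friction and masses are not known exactly. Their poses are not given: they have to be found in the camera images.
- housing_a: One of three grey closed housings that look alike (names arbitrary: any can be the faulty one): box 150 (x) x 50 (y) x 60 mm (z), flat sides, standing on its base. Origin: centre of its underside; x along its length to the end with the key lug (16 wide, 14 out from the end face, 8 to 34 mm above the underside), z up. Grip across its 50 mm width, mid-length, near the top.
- housing_b: Another such housing, same size and axes. All weigh about 0.4 kg; weight does not tell. Each has a 0.18 kg steel slug inside: in two held at the middle (under 1.5 mm play); in the faulty one loose, at the middle at first, free to slide 40 mm either way along the housing's length. It slides once the length is tilted over about 10 degrees.
- housing_c: Another such housing, same size and axes. A loose slug also slides when shaken lengthwise at over about 1.5 m/s2 and knocks at the ends. On the level it stays where it slid to, and so shifts the balance by up to 0.07 N m each way from the middle; a held slug shifts nothing.
- housing_a_key (a point): Tip of housing_a's key lug, 89 mm along its x from its origin, 21 mm above its underside.
- housing_a_mid (a point): Centre of housing_a's box, 30 mm above its origin.
- housing_b_key (a point): Tip of housing_b's key lug, 89 mm along its x from its origin, 21 mm above its underside.
- housing_b_mid (a point): Centre of housing_b's box, 30 mm above its origin.
- housing_c_key (a point): Tip of housing_c's key lug, 89 mm along its x from its origin, 21 mm above its underside.
- housing_c_mid (a point): Centre of housing_c's box, 30 mm above its origin.
- cradle: Bare-aluminium cradle fixed to the bench: base 190 (x) x 90 (y) x 6 mm with a walled nest, inside 154 x 54 mm (2 mm play round a housing). Walls straight to 19 mm above the bench, then a lip flaring out to 27 mm. The +x end wall has a 20 mm notch, open at the top, for the lug; the other end is closed, so a housing enters only lug to notch. Origin: centre of the underside; z up.
- cradle_floor (a point): Centre of the nest's floor, 6 mm above the cradle's origin; the underside of a seated housing rests here.
- cradle_notch (a point): Where the tip of the key lug comes to lie when a housing is seated: 89 mm along the cradle's x, 27 mm above its origin.
- marker_0: Bystander: black felt marker, 120 x 19 x 20 mm; leave it alone.
- tweezers: Bystander: steel tweezers, 124 x 12 x 8 mm; leave it alone.
- brush: Bystander: flat wooden brush, 155 x 24 x 10 mm; leave it alone.
- dodeca: Bystander: cream printed polyhedron, 109 x 114 x 94 mm; leave it alone.
- pyramid: Bystander: cream printed pyramid, 79 x 79 x 63 mm; leave it alone.
- driver_stand: Bystander: round white stand with three wells, 80 x 80 x 49 mm; leave it alone.
- caliper: Bystander: sliding caliper, 236 x 68 x 13 mm; leave it alone.
- glue_bottle: Bystander: glue bottle, 48 x 48 x 135 mm; leave it alone.

How it is judged:
On the way:
1. the loose piece has been made to slide at least 15 mm inside its housing while that is lifted off the bench (((distance between slug_x_core and housing_a_mid below 0.075 m and height (world z) of housing_a above 0.03 m and (x of slug_x_core in the frame of housing_a above 0.015 m or x of slug_x_core in the frame of housing_a below -0.015 m)) or (distance between slug_x_core and housing_b_mid below 0.075 m and height (world z) of housing_b above 0.03 m and (x of slug_x_core in the frame of housing_b above 0.015 m or x of slug_x_core in the frame of housing_b below -0.015 m)) or (distance between slug_x_core and housing_c_mid below 0.075 m and height (world z) of housing_c above 0.03 m and (x of slug_x_core in the frame of housing_c above 0.015 m or x of slug_x_core in the frame of housing_c below -0.015 m)))), for 0.05 s.
At the end, for the whole second after the job is handed in: The loose-slug housing rests in the cradle: underside within 3 mm of the nest floor, centred within 5 mm, lug tip within 7 mm of its place in the notch, level within 0.04 rad, still. The other two stand upright (0.06 rad), still, within 50 mm of where each began (((distance between slug_x_core and housing_a_mid below 0.075 m and (horizontal distance between housing_a and cradle_floor below 0.005 m and z of housing_a in the frame of cradle_floor below 0.003 m and horizontal distance between housing_a_key and cradle_notch below 0.007 m and angle between housing_a's own z axis and vertical below 0.04 rad and linear speed of housing_a below 0.02 m/s)) or (not (distance between slug_x_core and housing_a_mid below 0.075 m) and (distance of housing_a from where it was at the start of the episode below 0.05 m and angle between housing_a's own z axis and vertical below 0.06 rad and linear speed of housing_a below 0.02 m/s))) and ((distance between slug_x_core and housing_b_mid below 0.075 m and (horizontal distance between housing_b and cradle_floor below 0.005 m and z of housing_b in the frame of cradle_floor below 0.003 m and horizontal distance between housing_b_key and cradle_notch below 0.007 m and angle between housing_b's own z axis and vertical below 0.04 rad and linear speed of housing_b below 0.02 m/s)) or (not (distance between slug_x_core and housing_b_mid below 0.075 m) and (distance of housing_b from where it was at the start of the episode below 0.05 m and angle between housing_b's own z axis and vertical below 0.06 rad and linear speed of housing_b below 0.02 m/s))) and ((distance between slug_x_core and housing_c_mid below 0.075 m and (horizontal distance between housing_c and cradle_floor below 0.005 m and z of housing_c in the frame of cradle_floor below 0.003 m and horizontal distance between housing_c_key and cradle_notch below 0.007 m and angle between housing_c's own z axis and vertical below 0.04 rad and linear speed of housing_c below 0.02 m/s)) or (not (distance between slug_x_core and housing_c_mid below 0.075 m) and (distance of housing_c from where it was at the start of the episode below 0.05 m and angle between housing_c's own z axis and vertical below 0.06 rad and linear speed of housing_c below 0.02 m/s)))); the robot touches nothing.
It fails at once if a sound housing is put down into the cradle ((not (distance between slug_x_core and housing_a_mid below 0.075 m) and horizontal distance between housing_a and cradle_floor below 0.02 m and z of housing_a in the frame of cradle_floor below 0.01 m) or (not (distance between slug_x_core and housing_b_mid below 0.075 m) and horizontal distance between housing_b and cradle_floor below 0.02 m and z of housing_b in the frame of cradle_floor below 0.01 m) or (not (distance between slug_x_core and housing_c_mid below 0.075 m) and horizontal distance between housing_c and cradle_floor below 0.02 m and z of housing_c in the frame of cradle_floor below 0.01 m)).
It fails at once if the loose piece is made to strike its housing hard (over 45 N: violent shaking, or dropping the housing) (contact force between slug_x_core and housing_a above 45 N or contact force between slug_x_core and housing_b above 45 N or contact force between slug_x_core and housing_c above 45 N).
It fails at once if a bystander is pushed more than 40 mm from its place (distance of any of marker_0, tweezers, brush, dodeca, pyramid, driver_stand, caliper, glue_bottle from where it was at the start of the episode above 0.04 m).
It also fails if it takes over 72 s, if anything falls off the work surface, if the arm or the gripper's body presses on something with over 40 N, if the wrist force passes 120 N, or if a joint passes its speed limit or range.

### The arm

A 6-joint arm with a two-finger parallel gripper is mounted at the origin on a cart in front of the work surface, level with it; the furniture and walls round the work are solid. World frame = base frame: x ahead of the robot, y to its left, z up, the work surface at z = 0. Lengths are in m, angles in rad, forces in N, time in s.
With the tool pointing down it reaches from about 0.3 to 0.875 m from the base axis. Payload 6.4 kg.
Tool frame: the origin (TCP) lies midway between the tips of the shut fingers; the grasp point (between the pads) lies 19 mm behind it; z points along the fingers, y is the line along which they close (so a half turn about z gives the same grasp; the last joint's range is limited). The gripper opens to 85 mm and grips with 20 to 120 N. Pads are 22 mm wide; open, the fingers measure 114 mm over their backs; the gripper's body (76 mm by 85 mm) begins 54 mm behind the grasp point. The pads swing forward as they close: fully open they stand 13 mm farther back than shut.
Start: joints at [0.997, 0.181, 1.607, -0, 1.354, -0.206], TCP at [0.207, 0.537, 0.231] pointing down, gripper open.
Joint ranges: [-2.99, 2.99], [-0.89, 2.07], [0.3, 2.58], [-1.14, 4.28], [0, 2.63], [-3.12, 3.12]. Speed limits (rad/s): [2.57, 2.57, 3.01, 3.14, 3.14, 3.14].

### API

Orientations are given as a unit quaternion [w, x, y, z].
In Python, from bench import ctrl gives the robot as it stands. The module is installed in compiled form; this text tells all that it offers.
- The arm moves only by the tool move_arm, never from a script. Its argument "plan" is one flat list of numbers, 6 for each row, row after row: the shift along the world's x, y, z in units of 50 mm (1.0 is 50 mm), then the turn, a rotation vector about the world's x, y, z in rad. A call has 1 to 10 rows; each row is the pose to reach, as a shift and turn from the pose commanded when the call began; what a row does not reach only later rows make up. A row lasts 1/8 s, in which the tool goes at most 62.5 mm and 10.7 degrees, less where a joint would pass 70% of its speed; a pose out of reach is approached as far as the arm can. A call with a gripper value outside its range is refused whole. "grip" is the finger opening in mm, from 0 to 85.4, set as the call begins (left out, the last holds). The fingers move at their own pace and stop on an object; the grip force is fixed at half the most. Time passes only in rows, so rows that repeat a pose let the fingers close. It gives the time, the measured TCP pose, the force, the opening and the grip force at its end, in the units of the state.
- ctrl.get_obs(): the state, without advancing time (a new reading comes with each control period).
- ctrl.camera(name): name is "scene" or "top"; returns a dict with "pixels" (400x640x3 uint8, red, green, blue), "fx", "fy", "cx", "cy" (pixels), "dist_coeffs" ([k1, k2, p1, p2, k3] as OpenCV has them; the pictures are not rectified), "origin" and "attitude" of the camera in the world. Camera axes: x right, y down, z forward; pixel columns grow to the right and rows downward; lengths in m; the calibration is good to about 2 mm. A picture is of the moment at which its call begins. There is no depth.
- ctrl.hand_in(): hands the job in; it is judged then, once.
The state is a dict: "time_s": time; "q": joint angles; "dq": joint speeds; "joint_efforts": joint torques, N m; "eef_pos": TCP position; "eef_rot": TCP orientation; "wrist_force": force on the tool from outside, world axes, zero at the start; "torque": the same for the moment, N m; "opening": opening from 0.0 (shut) to 1.0 (fully open); "grasp_force": force on a finger pad.
Only numpy, scipy, OpenCV 4.12 (cv2) and the standard library are available. Lean on these libraries where they do the work, as an engineer would, in place of code of your own. Each camera call takes 0.05 s, during which the arm holds its last target. There are 200 camera calls.

## Working session

There is one attempt and no reset: what is moved stays moved. The work goes in short steps, Python scripts to look and compute and a tool call to move; the robot and the scene stay as the last step left them, time stands still between calls to the robot, and variables do not carry over. Pictures are saved under pics/ and viewed, at most 10 in all, crops included, and the job is handed in when it is done.

Besides the shell and the picture viewer there is one more tool, called as name(argument=value, ...) on one line, values as JSON. move_arm: Moves the arm, as the interface text tells. Its arguments: {"type":"object","properties":{"plan":{"type":"array"},"grip":{"type":"number"}},"required":["plan"]}

```bash
mkdir -p pics; cat > h.py <<'E'
import numpy as np, cv2
from bench import ctrl
from scipy.spatial.transform import Rotation as R
def cam(n):
    c=ctrl.camera(n); c['K']=np.array([[c['fx'],0,c['cx']],[0,c['fy'],c['cy']],[0,0,1.]])
    a=np.array(c['attitude'],float); c['Rm']=a if a.shape==(3,3) else R.from_quat(a[[1,2,3,0]]).as_matrix()
    c['D']=np.array(c['dist_coeffs'],float); c['o']=np.array(c['origin'],float); return c
def plane(c,px,z):
    u=cv2.undistortPoints(np.array(px,float).reshape(-1,1,2),c['K'],c['D']).reshape(-1,2)
    d=np.c_[u,np.ones(len(u))]@c['Rm'].T
    return c['o']+d*((z-c['o'][2])/d[:,2])[:,None]
def save(c,n): cv2.imwrite('pics/'+n+'.png',c['pixels'][:,:,::-1])
E
python3 - <<'E'
from h import *
for n in('top','scene'):
    c=cam(n); save(c,n+'0'); print(n,c['o'],c['Rm'].round(3).tolist(),c['fx'],c['D'])
o=ctrl.get_obs(); print(o)
E
```

```text
top [0.41271177 0.10156763 1.30291615] [[0.011, -0.987, 0.159], [-1.0, -0.011, 0.002], [-0.001, -0.159, -0.987]] 384.55469829334186 [0.0155017 0.        0.        0.        0.       ]
scene [0.19493469 0.90151799 1.09421452] [[-0.884, -0.353, 0.306], [-0.467, 0.658, -0.591], [0.007, -0.665, -0.746]] 427.6924529070287 [-0.06974363  0.          0.          0.          0.        ]
{'time_s': 0.1, 'q': array([ 9.96709694e-01,  1.81455629e-01,  1.60787386e+00, -2.37099715e-05,
        1.35378928e+00, -2.06277203e-01]), 'dq': array([-0.00050457, -0.00115223, -0.00138059, -0.00031421, -0.00155795,
        0.00021866]), 'joint_efforts': array([-5.50282803e-04, -4.45876765e+01, -3.52238846e+01, -4.32856596e-04,
        3.94234565e-03, -3.81568850e-05]), 'eef_pos': array([0.20646822, 0.53614207, 0.23049699]), 'eef_rot': array([-2.79528953e-04,  1.82867257e-01,  9.83137317e-01, -7.10108533e-04]), 'wrist_force': array([0.23024651, 0.98714281, 0.17670817]), 'torque': array([-0.00696827,  0.01118115, -0.01117214]), 'grasp_force': 0.0, 'opening': 1.0027903927188822}
```

View pics/top0.png

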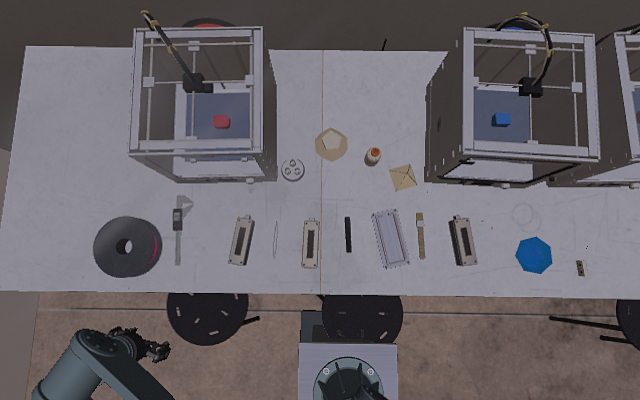

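View pics/scene0.png

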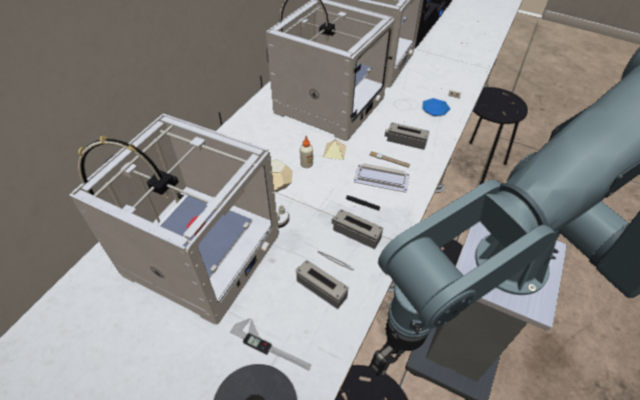

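The top view shows housings near pixels (241,240), (311,243) and (462,241), and the cradle at (391,238). The scene view shows the same three housings. I'll enlarge the top view.

```bash
python3 - <<'E'
from h import *
im=cv2.imread('pics/top0.png')
cr=im[200:280,220:490]
a=cv2.resize(im[202:276,222:332],None,fx=7,fy=7,interpolation=cv2.INTER_CUBIC)
cv2.imwrite('pics/ca.png',a[:, :770])
b=cv2.resize(im[202:276,366:486],None,fx=6.5,fy=6.5,interpolation=cv2.INTER_CUBIC)
cv2.imwrite('pics/cb.png',b); print(a.shape,b.shape)
E
```

```text
(518, 770, 3) (481, 780, 3)
```

View pics/ca.png

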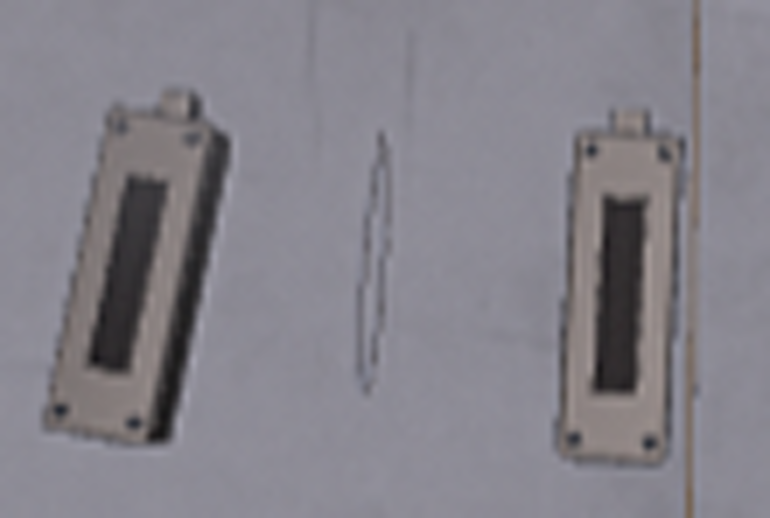

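View pics/cb.png

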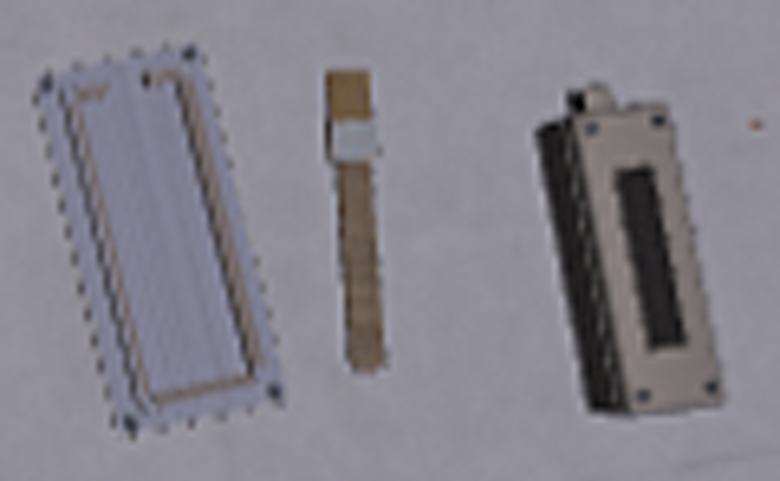

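The crops show all lugs at the upper end (+x) and the cradle notch at its upper end, near crop pixel (127,80). The corner screws are clear on all four objects, so I'll measure from those.

```bash
python3 - <<'E'
from h import *
c=cam('top'); s=cam('scene')
S={'A':([(118,125),(193,138),(60,410),(134,423)],7,(222,202),.06),
'B':([(591,150),(666,155),(573,439),(650,442)],7,(222,202),.06),
'C':([(591,128),(659,120),(644,395),(712,386)],6.5,(366,202),.06),
'cradle':([(46,85),(190,53),(130,427),(275,392)],6.5,(366,202),.006)}
for k,(p,sc,off,z) in S.items():
    q=(np.array(p)+.5)/sc-.5+off
    P=plane(c,q,z); m=P.mean(0); d=(P[0]+P[1]-P[2]-P[3])/2
    w=P[1]-P[0]
    print(k,m.round(4),'yaw',np.degrees(np.arctan2(d[1],d[0])).round(2),'len',np.linalg.norm(d).round(4),'wid',np.linalg.norm(w).round(4))
    pr,_=cv2.projectPoints(m.reshape(1,3),cv2.Rodrigues(s['Rm'].T)[0],-s['Rm'].T@s['o'],s['K'],s['D']); print('  in scene',pr.ravel().round(1))
# contour check: housing top faces (beige) & cradle outline
im=c['pixels'].astype(int); sub=(im[...,0]-im[...,2]>4)&(im.sum(2)>330)
n,l,st,ce=cv2.connectedComponentsWithStats(sub.astype(np.uint8))
for i in range(1,n):
    x,y,w,h,a=st[i]
    if a>200 and 200<y<260: 
        r=cv2.minAreaRect(np.argwhere(l==i)[:,::-1].astype(np.float32)); P=plane(c,[r[0]],.06); print(st[i],r,P.round(4))
o=ctrl.get_obs();r=R.from_quat(o['eef_rot'][[1,2,3,0]]).as_matrix(); print(r.round(3), np.degrees(np.arctan2(r[1,0],r[0,0])))
E
```

```text
A [0.4724 0.3497 0.06  ] yaw -9.22 len 0.1321 wid 0.0354
  in scene [321.4 278.4]
B [0.4645 0.1229 0.06  ] yaw -2.62 len 0.1315 wid 0.0348
  in scene [357.9 222.7]
C [ 0.4792 -0.3761  0.06  ] yaw 8.37 len 0.132 wid 0.0342
  in scene [408.7 129.8]
cradle [ 0.4887 -0.1445  0.006 ] yaw 12.92 len 0.1792 wid 0.0774
  in scene [381.6 177.4]
[230 218  21  47 396] ((239.78848266601562, 241.0576934814453), (13.728127479553223, 45.30282211303711), 11.309932708740234) [[0.4707 0.3491 0.06  ]]
[302 218  17  50 434] ((310.1239929199219, 242.457275390625), (14.032096862792969, 49.136695861816406), 2.7927021980285645) [[0.4687 0.1231 0.06  ]]
[455 219  21  46 367] ((465.2801208496094, 241.47048950195312), (45.281124114990234, 13.284958839416504), 79.2156982421875) [[ 0.4776 -0.3745  0.06  ]]
[[-0.933  0.36  -0.001]
 [ 0.36   0.933 -0.001]
 [ 0.    -0.001 -1.   ]] 158.92490211500285
```

move_arm(plan=[1.06,-0.75,0,0,0,0.04,2.12,-1.5,-0.2,0,0,0.08,3.2,-2.24,-0.7,0,0,0.12,4.26,-2.98,-1.4,0,0,0.16,5.32,-3.73,-2.2,0,0,0.207,5.32,-3.73,-2.4,0,0,0.207,5.32,-3.73,-2.4,0,0,0.207,5.32,-3.73,-2.4,0,0,0.207], grip=85)

```text
time_s: 1.2
eef_pos: [0.4724, 0.3505, 0.1116]
eef_rot: [-0.0, 0.08, 0.997, 0.0]
wrist_force: [-0.5, 1.5, 0.2]
opening: 0.997
grasp_force: 0.0
```

```bash
python3 - <<'E'
from h import *
o=ctrl.get_obs(); print(o['torque'],o['wrist_force'],o['eef_pos'])
c=cam('top'); im=cv2.resize(c['pixels'][180:290,190:330,::-1],None,fx=5,fy=5,interpolation=cv2.INTER_CUBIC); cv2.imwrite('pics/hov.png',im)
E
```

```text
[ 0.02440411  0.03431871 -0.00682638] [-0.50627758  1.5234534   0.17686651] [0.47244644 0.35049396 0.11161508]
```

move_arm(plan=[0,0,-0.45,0,0,0,0,0,-0.9,0,0,0,0,0,-1.35,0,0,0,0,0,-1.75,0,0,0,0,0,-1.75,0,0,0])

```text
time_s: 1.88
eef_pos: [0.4713, 0.3503, 0.0228]
eef_rot: [-0.001, 0.08, 0.997, -0.001]
wrist_force: [-0.6, -0.2, -0.0]
opening: 0.994
grasp_force: 0.0
```

move_arm(plan=[0,0,0,0,0,0,0,0,0,0,0,0,0,0,0,0,0,0,0,0,0,0,0,0,0,0,0,0,0,0,0,0,0,0,0,0], grip=30)

```text
time_s: 2.62
eef_pos: [0.4738, 0.3506, 0.0252]
eef_rot: [0.001, 0.08, 0.997, 0.001]
wrist_force: [-1.2, 0.6, 6.5]
opening: 0.574
grasp_force: 64.1
```

move_arm(plan=[0,0,0.2,0,0,0,0,0,0.5,0,0,0,0,0,0.9,0,0,0,0,0,1.3,0,0,0,0,0,1.5,0,0,0,0,0,1.6,0,0,0,0,0,1.6,0,0,0,0,0,1.6,0,0,0,0,0,1.6,0,0,0])

```text
time_s: 3.75
eef_pos: [0.4723, 0.3498, 0.103]
eef_rot: [-0.001, 0.08, 0.997, -0.0]
wrist_force: [0.1, 0.6, -3.6]
opening: 0.578
grasp_force: 63.2
```

```bash
cat > t.py <<'E'
from h import *
o=ctrl.get_obs(); r=R.from_quat(o['eef_rot'][[1,2,3,0]]).as_matrix(); ax=r[:,1]
print(o['time_s'],'tau about tool y',(o['torque']@ax).round(4),o['torque'].round(4),o['wrist_force'].round(2),o['eef_pos'].round(4),'q',o['q'].round(2),'g',o['grasp_force'])
E
python3 t.py
```

```text
3.75 tau about tool y -0.0008 [ 0.035  -0.0065  0.0621] [ 0.11  0.6  -3.6 ] [0.4723 0.3498 0.103 ] q [ 0.44  0.35  1.67  0.    1.12 -0.97] g 63.2357132434845
```

move_arm(plan=[0,0,0,0.01,0.06,0,0,0,0,0.02,0.12,0,0,0,0,0.03,0.17,0,0,0,0,0.037,0.21,0,0,0,0,0.04,0.24,0,0,0,0,0.04,0.24,0,0,0,0,0.04,0.24,0,0,0,0,0.04,0.24,0,0,0,0,0.04,0.24,0,0,0,0,0.04,0.24,0])

```text
time_s: 5.0
eef_pos: [0.4727, 0.3501, 0.1039]
eef_rot: [-0.121, 0.08, 0.989, 0.01]
wrist_force: [-0.4, 0.5, -4.0]
opening: 0.58
grasp_force: 63.1
```

```bash
python3 t.py
```

```text
5.0 tau about tool y -0.2546 [-1.450e-02 -2.555e-01 -1.000e-04] [-0.38  0.49 -4.01] [0.4727 0.3501 0.1039] q [ 0.37  0.47  1.52  0.13  1.36 -1.08] g 63.12531352043152
```

move_arm(plan=[0,0,0,-0.01,-0.06,0,0,0,0,-0.02,-0.12,0,0,0,0,-0.03,-0.17,0,0,0,0,-0.037,-0.21,0,0,0,0,-0.04,-0.24,0,0,0,0,-0.04,-0.24,0,0,0,0,-0.04,-0.24,0,0,0,0,-0.04,-0.24,0])

```text
time_s: 6.0
eef_pos: [0.4731, 0.35, 0.1038]
eef_rot: [-0.0, 0.081, 0.997, 0.0]
wrist_force: [-0.3, -0.1, -3.7]
opening: 0.573
grasp_force: 63.1
```

```bash
python3 t.py
```

```text
6.0 tau about tool y -0.0109 [-0.0359 -0.0052  0.0325] [-0.31 -0.13 -3.73] [0.4731 0.35   0.1038] q [ 0.44  0.35  1.67  0.    1.12 -0.97] g 63.105565309524536
```

```bash
cat > t.py <<'E'
from h import *
v=[]
for i in range(7):
    o=ctrl.get_obs(); r=R.from_quat(o['eef_rot'][[1,2,3,0]]).as_matrix(); v.append(o['torque']@r[:,1])
    if i<6: ctrl.camera('top')
print(o['time_s'],'tau y',np.mean(v).round(4),np.std(v).round(4),o['wrist_force'].round(2),o['eef_pos'].round(4),o['eef_rot'].round(3),'g',o['grasp_force'].__round__(1),o['opening'].__round__(3))
E
python3 t.py
```

```text
6.3 tau y -0.0301 0.0278 [ 0.39  0.52 -2.97] [0.4728 0.35   0.1037] [-0.     0.08   0.997 -0.   ] g 63.1 0.575
```

move_arm(plan=[0,0,0,-0.01,-0.06,0,0,0,0,-0.02,-0.12,0,0,0,0,-0.03,-0.17,0,0,0,0,-0.04,-0.24,0,0,0,0,-0.04,-0.24,0,0,0,0,-0.04,-0.24,0,0,0,0,-0.04,-0.24,0,0,0,0,-0.04,-0.24,0,0,0,0,-0.02,-0.12,0,0,0,0,0,0,0])

```text
time_s: 7.55
eef_pos: [0.4728, 0.3505, 0.1043]
eef_rot: [-0.002, 0.08, 0.997, 0.001]
wrist_force: [0.4, -0.2, -3.9]
opening: 0.576
grasp_force: 63.2
```

move_arm(plan=[0,0,0,0,0,0,0,0,0,0,0,0])

```text
time_s: 7.8
eef_pos: [0.4724, 0.3497, 0.1032]
eef_rot: [0.001, 0.08, 0.997, -0.0]
wrist_force: [-1.1, 0.1, -3.6]
opening: 0.575
grasp_force: 63.1
```

```bash
python3 t.py
```

```text
8.1 tau y -0.0177 0.0375 [-0.05  0.06 -3.46] [0.4721 0.3503 0.1038] [ 0.     0.08   0.997 -0.   ] g 63.1 0.579
```

A gives the same torque after tilting each way, so it is sound. I'll put it back.

move_arm(plan=[0,0,-0.3,0,0,0,0,0,-0.7,0,0,0,0,0,-1.1,0,0,0,0,0,-1.4,0,0,0,0,0,-1.52,0,0,0,0,0,-1.6,0,0,0,0,0,-1.6,0,0,0])

```text
time_s: 8.98
eef_pos: [0.4728, 0.3502, 0.0253]
eef_rot: [0.0, 0.08, 0.997, -0.0]
wrist_force: [-5.8, -3.1, 7.4]
opening: 0.58
grasp_force: 64.2
```

move_arm(plan=[0,0,0,0,0,0,0,0,0,0,0,0,0,0,0,0,0,0,0,0,0,0,0,0,0,0,0,0,0,0,0,0,0.6,0,0,0,0,0,1.2,0,0,0,0,0,1.8,0,0,0,0,0,1.8,0,0,0], grip=85)

```text
time_s: 10.1
eef_pos: [0.4747, 0.351, 0.1167]
eef_rot: [0.002, 0.08, 0.997, 0.001]
wrist_force: [0.1, -0.8, -0.7]
opening: 0.99
grasp_force: 0.0
```

move_arm(plan=[-0.04,-1.1,0,0,0,0.03,-0.08,-2.2,0,0,0,0.06,-0.13,-3.3,0,0,0,0.09,-0.17,-4.54,0,0,0,0.115,-0.17,-4.54,-0.2,0,0,0.115,-0.17,-4.54,-0.7,0,0,0.115,-0.17,-4.54,-1.2,0,0,0.115,-0.17,-4.54,-1.6,0,0,0.115,-0.17,-4.54,-1.8,0,0,0.115,-0.17,-4.54,-1.8,0,0,0.115])

```text
time_s: 11.35
eef_pos: [0.4632, 0.1236, 0.0228]
eef_rot: [-0.001, 0.023, 1.0, 0.0]
wrist_force: [-0.5, -0.2, 0.1]
opening: 0.993
grasp_force: 0.0
```

move_arm(plan=[0,0,0,0,0,0,0,0,0,0,0,0,0,0,0,0,0,0,0,0,0,0,0,0,0,0,0,0,0,0,0,0,0,0,0,0], grip=30)

```text
time_s: 12.1
eef_pos: [0.4652, 0.1234, 0.0249]
eef_rot: [0.001, 0.023, 1.0, 0.0]
wrist_force: [0.6, 2.6, 7.0]
opening: 0.582
grasp_force: 63.4
```

move_arm(plan=[0,0,0.2,0,0,0,0,0,0.5,0,0,0,0,0,0.9,0,0,0,0,0,1.3,0,0,0,0,0,1.5,0,0,0,0,0,1.6,0,0,0,0,0,1.6,0,0,0,0,0,1.6,0,0,0])

```text
time_s: 13.1
eef_pos: [0.4636, 0.123, 0.1031]
eef_rot: [-0.001, 0.023, 1.0, -0.0]
wrist_force: [0.3, 0.6, -3.9]
opening: 0.574
grasp_force: 63.1
```

move_arm(plan=[0,0,0,0,0.06,0,0,0,0,0.005,0.12,0,0,0,0,0.01,0.17,0,0,0,0,0.01,0.21,0,0,0,0,0.01,0.24,0,0,0,0,0.01,0.24,0,0,0,0,0.01,0.24,0,0,0,0,0.01,0.24,0,0,0,0,0.005,0.12,0,0,0,0,0,0,0])

```text
time_s: 14.35
eef_pos: [0.4644, 0.123, 0.1039]
eef_rot: [0.002, 0.023, 1.0, -0.0]
wrist_force: [0.4, -0.9, -3.7]
opening: 0.579
grasp_force: 62.9
```

move_arm(plan=[0,0,0,0,0,0,0,0,0,0,0,0])

```text
time_s: 14.6
eef_pos: [0.4648, 0.123, 0.1044]
eef_rot: [-0.0, 0.023, 1.0, 0.0]
wrist_force: [-0.3, 0.9, -3.3]
opening: 0.575
grasp_force: 62.9
```

```bash
python3 t.py
```

```text
14.9 tau y -0.0018 0.0277 [-0.64  0.68 -3.27] [0.4646 0.1229 0.1036] [-0.     0.023  1.    -0.   ] g 62.9 0.577
```

move_arm(plan=[0,0,0,0,-0.06,0,0,0,0,-0.005,-0.12,0,0,0,0,-0.01,-0.17,0,0,0,0,-0.01,-0.21,0,0,0,0,-0.01,-0.24,0,0,0,0,-0.01,-0.24,0,0,0,0,-0.01,-0.24,0,0,0,0,-0.01,-0.24,0,0,0,0,-0.005,-0.12,0,0,0,0,0,0,0])

```text
time_s: 16.15
eef_pos: [0.4646, 0.1231, 0.1043]
eef_rot: [-0.001, 0.023, 1.0, 0.0]
wrist_force: [-0.5, -0.1, -3.9]
opening: 0.575
grasp_force: 63.0
```

move_arm(plan=[0,0,0,0,0,0,0,0,0,0,0,0])

```text
time_s: 16.4
eef_pos: [0.4637, 0.1231, 0.1032]
eef_rot: [0.0, 0.023, 1.0, -0.0]
wrist_force: [-0.2, 0.2, -4.5]
opening: 0.576
grasp_force: 63.1
```

```bash
python3 t.py
```

```text
16.7 tau y 0.0017 0.0356 [ 0.17 -0.03 -4.26] [0.4639 0.1232 0.1039] [0.    0.023 1.    0.   ] g 63.1 0.573
```

B shows no shift either, so C should be the faulty one. I'll return B and test C the same way.

move_arm(plan=[0,0,-0.3,0,0,0,0,0,-0.7,0,0,0,0,0,-1.1,0,0,0,0,0,-1.4,0,0,0,0,0,-1.52,0,0,0,0,0,-1.6,0,0,0,0,0,-1.6,0,0,0])

```text
time_s: 17.58
eef_pos: [0.4643, 0.1231, 0.0249]
eef_rot: [-0.0, 0.023, 1.0, -0.0]
wrist_force: [-6.9, -1.2, 6.3]
opening: 0.578
grasp_force: 64.5
```

move_arm(plan=[0,0,0,0,0,0,0,0,0,0,0,0,0,0,0,0,0,0,0,0,0,0,0,0,0,0,0,0,0,0,0,0,0.6,0,0,0,0,0,1.2,0,0,0,0,0,1.8,0,0,0,0,0,1.8,0,0,0], grip=85)

```text
time_s: 18.7
eef_pos: [0.4663, 0.1231, 0.1162]
eef_rot: [0.003, 0.023, 1.0, 0.0]
wrist_force: [-0.0, -0.9, 0.3]
opening: 0.989
grasp_force: 0.0
```

move_arm(plan=[0.03,-1.1,0,0,0,0.02,0.06,-2.2,0,0,0,0.04,0.1,-3.3,0,0,0,0.06,0.13,-4.4,0,0,0,0.08,0.16,-5.5,0,0,0,0.1,0.19,-6.6,0,0,0,0.13,0.22,-7.7,0,0,0,0.15,0.26,-8.8,0,0,0,0.17,0.29,-10,0,0,0,0.192,0.29,-10,0,0,0,0.192])

```text
time_s: 19.95
eef_pos: [0.4777, -0.3808, 0.1123]
eef_rot: [-0.0, -0.071, 0.997, -0.0]
wrist_force: [-0.3, -0.2, -0.3]
opening: 0.999
grasp_force: 0.0
```

move_arm(plan=[0,0,0,0,0,0,0,0,-0.4,0,0,0,0,0,-0.9,0,0,0,0,0,-1.4,0,0,0,0,0,-1.8,0,0,0,0,0,-1.8,0,0,0])

```text
time_s: 20.7
eef_pos: [0.4776, -0.3746, 0.0212]
eef_rot: [-0.001, -0.073, 0.997, 0.002]
wrist_force: [0.1, -0.2, 0.7]
opening: 0.998
grasp_force: 0.0
```

move_arm(plan=[0,0,0,0,0,0,0,0,0,0,0,0,0,0,0,0,0,0,0,0,0,0,0,0,0,0,0,0,0,0,0,0,0,0,0,0], grip=30)

```text
time_s: 21.45
eef_pos: [0.4795, -0.3773, 0.0252]
eef_rot: [0.001, -0.073, 0.997, -0.001]
wrist_force: [-0.6, 3.2, 6.1]
opening: 0.579
grasp_force: 64.2
```

move_arm(plan=[0,0,0.2,0,0,0,0,0,0.5,0,0,0,0,0,0.9,0,0,0,0,0,1.3,0,0,0,0,0,1.5,0,0,0,0,0,1.6,0,0,0,0,0,1.6,0,0,0,0,0,1.6,0,0,0])

```text
time_s: 22.45
eef_pos: [0.4783, -0.3765, 0.1029]
eef_rot: [-0.0, -0.073, 0.997, 0.001]
wrist_force: [-0.1, -0.0, -4.6]
opening: 0.572
grasp_force: 63.2
```

```bash
python3 t.py
```

```text
22.75 tau y -0.0043 0.0332 [-1.2  -0.11 -3.66] [ 0.4786 -0.3768  0.1034] [-0.    -0.073  0.997  0.   ] g 63.2 0.577
```

move_arm(plan=[0,0,0,-0.01,0.06,0,0,0,0,-0.02,0.12,0,0,0,0,-0.025,0.17,0,0,0,0,-0.03,0.21,0,0,0,0,-0.035,0.24,0,0,0,0,-0.035,0.24,0,0,0,0,-0.035,0.24,0,0,0,0,-0.035,0.24,0,0,0,0,-0.02,0.12,0,0,0,0,0,0,0])

```text
time_s: 24.0
eef_pos: [0.479, -0.3769, 0.1041]
eef_rot: [0.002, -0.073, 0.997, -0.0]
wrist_force: [-0.3, 0.8, -4.6]
opening: 0.578
grasp_force: 63.1
```

move_arm(plan=[0,0,0,0,0,0,0,0,0,0,0,0])

```text
time_s: 24.25
eef_pos: [0.4786, -0.3772, 0.1042]
eef_rot: [-0.001, -0.073, 0.997, -0.0]
wrist_force: [0.7, -0.3, -4.3]
opening: 0.572
grasp_force: 63.5
```

```bash
python3 t.py
```

```text
24.55 tau y -0.0076 0.0248 [ 0.41 -0.54 -4.5 ] [ 0.4791 -0.3766  0.1036] [-0.    -0.073  0.997  0.   ] g 63.5 0.577
```

No clear shift in C after 14°, so I'll tilt a little further and hold longer.

move_arm(plan=[0,0,0,0.01,-0.08,0,0,0,0,0.02,-0.15,0,0,0,0,0.03,-0.2,0,0,0,0,0.035,-0.24,0,0,0,0,0.04,-0.27,0,0,0,0,0.044,-0.3,0,0,0,0,0.044,-0.3,0,0,0,0,0.044,-0.3,0,0,0,0,0.044,-0.3,0,0,0,0,0.044,-0.3,0])

```text
time_s: 25.8
eef_pos: [0.4789, -0.3769, 0.1038]
eef_rot: [0.151, -0.072, 0.986, 0.011]
wrist_force: [0.1, 0.5, -3.9]
opening: 0.573
grasp_force: 63.7
```

```bash
python3 t.py
```

```text
26.1 tau y 0.341 0.0282 [-0.62  0.93 -3.78] [ 0.4787 -0.3769  0.1038] [ 0.151 -0.072  0.986  0.011] g 63.7 0.578
```

move_arm(plan=[0,0,0,-0.015,0.1,0,0,0,0,-0.03,0.2,0,0,0,0,-0.04,0.27,0,0,0,0,-0.044,0.3,0,0,0,0,-0.044,0.3,0,0,0,0,-0.044,0.3,0])

```text
time_s: 26.85
eef_pos: [0.4783, -0.3768, 0.1035]
eef_rot: [0.0, -0.073, 0.997, 0.0]
wrist_force: [0.6, 0.5, -4.2]
opening: 0.577
grasp_force: 63.7
```

```bash
python3 t.py
```

```text
27.15 tau y 0.0169 0.0173 [-0.32  0.17 -3.95] [ 0.4785 -0.3771  0.1039] [ 0.    -0.073  0.997 -0.   ] g 63.7 0.575
```

C stayed balanced at 17° held for over 1 s, so it looks sound. I'll return it and retest B at the larger tilt.

move_arm(plan=[0,0,-0.3,0,0,0,0,0,-0.7,0,0,0,0,0,-1.1,0,0,0,0,0,-1.4,0,0,0,0,0,-1.52,0,0,0,0,0,-1.6,0,0,0,0,0,-1.6,0,0,0])

```text
time_s: 28.02
eef_pos: [0.4789, -0.3771, 0.0252]
eef_rot: [0.0, -0.073, 0.997, -0.0]
wrist_force: [-4.1, 2.8, 5.1]
opening: 0.576
grasp_force: 64.7
```

move_arm(plan=[0,0,0,0,0,0,0,0,0,0,0,0,0,0,0,0,0,0,0,0,0.6,0,0,0,0,0,1.2,0,0,0,0,0,1.8,0,0,0], grip=85)

```text
time_s: 28.78
eef_pos: [0.4788, -0.377, 0.1147]
eef_rot: [0.0, -0.073, 0.997, -0.0]
wrist_force: [-0.2, -0.7, 0.3]
opening: 0.998
grasp_force: 0.0
```

move_arm(plan=[-0.03,1.1,0,0,0,-0.02,-0.06,2.2,0,0,0,-0.04,-0.1,3.3,0,0,0,-0.06,-0.13,4.4,0,0,0,-0.08,-0.16,5.5,0,0,0,-0.1,-0.19,6.6,0,0,0,-0.13,-0.22,7.7,0,0,0,-0.15,-0.26,8.8,0,0,0,-0.17,-0.29,10,0,0,0,-0.192,-0.29,10,0,0,0,-0.192])

```text
time_s: 30.02
eef_pos: [0.4636, 0.1268, 0.114]
eef_rot: [0.0, 0.02, 1.0, 0.0]
wrist_force: [-0.7, -0.5, 0.3]
opening: 0.996
grasp_force: 0.0
```

move_arm(plan=[0,0,-0.4,0,0,0,0,0,-0.9,0,0,0,0,0,-1.4,0,0,0,0,0,-1.8,0,0,0,0,0,-1.8,0,0,0])

```text
time_s: 30.65
eef_pos: [0.4631, 0.1221, 0.0226]
eef_rot: [-0.002, 0.023, 1.0, -0.0]
wrist_force: [-0.3, -0.2, 0.9]
opening: 0.994
grasp_force: 0.0
```

move_arm(plan=[0,0,0,0,0,0,0,0,0,0,0,0,0,0,0,0,0,0,0,0,0,0,0,0,0,0,0.2,0,0,0,0,0,0.6,0,0,0,0,0,1.1,0,0,0,0,0,1.5,0,0,0,0,0,1.6,0,0,0], grip=30)

```text
time_s: 31.78
eef_pos: [0.4648, 0.1231, 0.1051]
eef_rot: [0.001, 0.023, 1.0, 0.0]
wrist_force: [0.8, 0.5, -4.7]
opening: 0.578
grasp_force: 63.1
```

move_arm(plan=[0,0,0,0,0.08,0,0,0,0,0.005,0.15,0,0,0,0,0.01,0.2,0,0,0,0,0.01,0.24,0,0,0,0,0.01,0.27,0,0,0,0,0.014,0.3,0,0,0,0,0.014,0.3,0,0,0,0,0.014,0.3,0,0,0,0,0.014,0.3,0,0,0,0,0.014,0.3,0])

```text
time_s: 33.02
eef_pos: [0.4642, 0.1231, 0.1039]
eef_rot: [-0.149, 0.023, 0.989, 0.004]
wrist_force: [0.5, 0.6, -3.6]
opening: 0.573
grasp_force: 63.0
```

```bash
python3 t.py
```

```text
33.325 tau y -0.2736 0.0356 [-0.6  -0.99 -4.5 ] [0.4642 0.1231 0.1038] [-0.15   0.023  0.988  0.004] g 63.1 0.578
```

move_arm(plan=[0,0,0,0,-0.1,0,0,0,0,-0.01,-0.2,0,0,0,0,-0.012,-0.27,0,0,0,0,-0.014,-0.3,0,0,0,0,-0.014,-0.3,0,0,0,0,-0.014,-0.3,0])

```text
time_s: 34.08
eef_pos: [0.4647, 0.123, 0.1039]
eef_rot: [-0.0, 0.023, 1.0, -0.0]
wrist_force: [0.2, 0.5, -4.3]
opening: 0.576
grasp_force: 63.1
```

```bash
python3 t.py
```

```text
34.375 tau y 0.0634 0.0099 [ 0.08 -0.55 -3.26] [0.4644 0.123  0.1037] [-0.     0.023  1.    -0.   ] g 63.1 0.58
```

B shows the expected +0.07 N·m shift after levelling, so B is the faulty one. I'll carry it over the cradle.

move_arm(plan=[0.02,-0.3,0,0,0,0.015,0.07,-0.9,0,0,0,0.045,0.15,-1.7,0,0,0,0.085,0.24,-2.65,0,0,0,0.135,0.33,-3.6,0,0,0,0.185,0.41,-4.4,0,0,0,0.225,0.46,-5.05,0,0,0,0.255,0.48,-5.35,0,0,0,0.271,0.48,-5.35,0,0,0,0.271,0.48,-5.35,0,0,0,0.271])

```text
time_s: 35.62
eef_pos: [0.488, -0.1437, 0.1035]
eef_rot: [-0.0, -0.112, 0.994, 0.0]
wrist_force: [0.4, -0.2, -4.9]
opening: 0.579
grasp_force: 63.4
```

```bash
python3 - <<'E'
from h import *
o=ctrl.get_obs(); print(o['time_s'],o['eef_pos'].round(4),o['eef_rot'].round(4))
c=cam('top'); s=cam('scene')
a=cv2.resize(c['pixels'][195:290,340:440,::-1],(400,380),interpolation=cv2.INTER_CUBIC)
b=cv2.resize(s['pixels'][100:220,320:440,::-1],(380,380),interpolation=cv2.INTER_CUBIC)
cv2.imwrite('pics/car.png',np.hstack([a,b]))
E
```

```text
35.625 [ 0.488  -0.1437  0.1035] [-3.000e-04 -1.123e-01  9.937e-01  4.000e-04]
```

View pics/car.png

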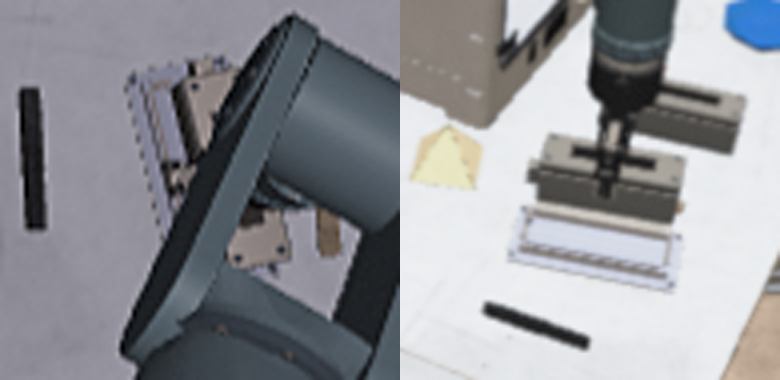

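The left half shows the held housing above the cradle with its rear screws near crop pixels (240,262) and (282,250). The right half shows it level with its lug toward the notch end. I'll check the lengthwise offset from those screws.

```bash
python3 - <<'E'
from h import *
c=cam('top'); s=cam('scene')
q=(np.array([(240,262),(282,250)])+.5)/4-.5+[340,195]
P=plane(c,q,.139); m=P.mean(0); a=np.radians(12.9); u=np.array([np.cos(a),np.sin(a)])
print(P.round(4),'centre',(m[:2]+.066*u).round(4))
# cradle check in scene: right half crop corner bolts L..R (scale 380/120)
q=(np.array([(525-400,208),(680-400,237),(672-400,288),(512-400,257)])+.5)*120/380-.5+[320,100]
P=plane(s,q,.006); print('cradle scene corners',P.round(4).tolist(),P.mean(0).round(4))
print(ctrl.get_obs()['eef_pos'].round(4), ctrl.get_obs()['time_s'])
E
```

```text
[[ 0.4157 -0.1461  0.139 ]
 [ 0.425  -0.1777  0.139 ]] centre [ 0.4847 -0.1472]
cradle scene corners [[0.5848, -0.1627, 0.006], [0.4102, -0.2034, 0.006], [0.391, -0.1247, 0.006], [0.5653, -0.0843, 0.006]] [ 0.4878 -0.1438  0.006 ]
[ 0.4882 -0.1436  0.1038] 35.825
```

move_arm(plan=[0.01,0,-0.2,0,0,0,0.02,-0.01,-0.5,0,0,0,0.02,-0.01,-0.8,0,0,0,0.02,-0.01,-1.0,0,0,0,0.02,-0.01,-1.1,0,0,0,0.02,-0.01,-1.2,0,0,0,0.02,-0.01,-1.25,0,0,0,0.02,-0.01,-1.25,0,0,0])

```text
time_s: 36.83
eef_pos: [0.4901, -0.1443, 0.042]
eef_rot: [0.001, -0.112, 0.994, 0.0]
wrist_force: [1.3, 5.7, 0.1]
opening: 0.579
grasp_force: 64.1
```

move_arm(plan=[0,0,-0.04,0,0,0,0,0,-0.08,0,0,0,0,0,-0.12,0,0,0,0,0,-0.16,0,0,0,0,0,-0.16,0,0,0])

```text
time_s: 37.45
eef_pos: [0.49, -0.1444, 0.0337]
eef_rot: [0.001, -0.112, 0.994, 0.0]
wrist_force: [2.3, 5.4, -1.9]
opening: 0.577
grasp_force: 64.3
```

move_arm(plan=[0,0.01,-0.03,0,0,0,0,0.02,-0.06,0,0,0,0,0.02,-0.08,0,0,0,0,0.02,-0.08,0,0,0,0,0.02,-0.08,0,0,0])

```text
time_s: 38.08
eef_pos: [0.49, -0.1443, 0.031]
eef_rot: [0.001, -0.112, 0.994, -0.0]
wrist_force: [-4.6, 5.1, 13.2]
opening: 0.576
grasp_force: 65.9
```

move_arm(plan=[0,0,0,0,0,0,0,0,0,0,0,0,0,0,0,0,0,0,0,0,0,0,0,0,0,0,0.5,0,0,0,0,0,1.2,0,0,0,0,0,2,0,0,0,-1,1,2.5,0,0,0,-2,2,2.5,0,0,0,-3,3,2.5,0,0,0], grip=85)

```text
time_s: 39.33
eef_pos: [0.3581, -0.013, 0.1542]
eef_rot: [0.0, -0.112, 0.994, -0.0]
wrist_force: [0.6, 0.2, 1.5]
opening: 0.995
grasp_force: 0.0
```

move_arm(plan=[-0.5,1.2,0.5,0,0,0,-1,2.3,1,0,0,0,-1.5,3.4,1,0,0,0,-2,4.5,1,0,0,0,-2.5,5.5,1,0,0,0,-2.5,6.5,1,0,0,0,-2.5,6.5,1,0,0,0])

```text
time_s: 40.2
eef_pos: [0.2332, 0.3134, 0.2037]
eef_rot: [-0.0, -0.115, 0.993, 0.0]
wrist_force: [-1.0, -0.7, -0.3]
opening: 0.997
grasp_force: 0.0
```

```bash
python3 - <<'E'
from h import *
c=cam('top'); save(c,'end')
a=cv2.resize(c['pixels'][195:285,220:490,::-1],(800,267),interpolation=cv2.INTER_CUBIC)
b=cv2.resize(c['pixels'][205:272,366:416,::-1],(240,322),interpolation=cv2.INTER_CUBIC)
s=cam('scene'); d=cv2.resize(s['pixels'][80:300,270:450,::-1],(264,322),interpolation=cv2.INTER_CUBIC)
z=np.zeros((322,800,3),np.uint8); z[:,:240]=b; z[:,250:514]=d
cv2.imwrite('pics/end2.png',np.vstack([a,z]))
E
```

```text
(no output)
```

View pics/end2.png

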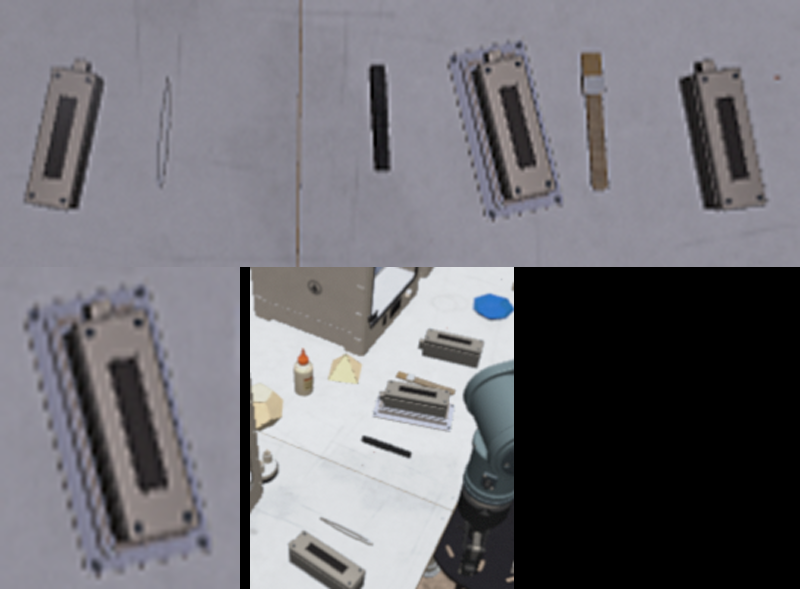

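The image shows B in the cradle with its lug in the notch, screws near (91,332), (138,322), (138,527) and (187,516). A and C are upright in their places. I'll check the seat numerically and hand in if it is good.

```bash
python3 - <<'E'
from h import *
c=cam('top')
q=(np.array([(91,65),(138,55),(138,260),(187,249)])+.5)/4.8-.5+[366,205]
P=plane(c,q,.066); m=P.mean(0); d=P[0]+P[1]-P[2]-P[3]
e=m[:2]-[.4885,-.1442]; print(m.round(4),np.degrees(np.arctan2(d[1],d[0])),np.linalg.norm(d)/2,e)
if np.linalg.norm(e)<.005: print(ctrl.hand_in())
E
```

```text
[ 0.4882 -0.1468  0.066 ] 12.737136896153014 0.13219064833267888 [-0.00026477 -0.00256481]
the job is handed in; nothing more can be done
None
```

I handed the job in with housing_b seated in the cradle, lug in the notch, as the faulty one: it alone shifted balance (+0.063 N·m, about the 0.07 of a loose slug) after a 17° tilt; C stayed balanced at 17°, A was tried only to 14° (a tilt that didn't shift B either), and both are back upright in place.

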